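Set up the skate sharpener for a profiling run

ROBOT

A 6-joint arm with a two-finger parallel gripper is mounted at the origin on the work surface. World frame = base frame: x ahead of the robot, y to its left, z up, the work surface at z = 0. Lengths are in m, angles in rad, forces in N, time in s.
With the tool pointing down it reaches from about 0.275 to 0.85 m from the base axis. Payload 5.2 kg.
Tool frame: the origin (TCP) lies at the very end of the fingers, on their centre line; the grasp point (between the pads) lies 19 mm behind it; z points along the fingers, x is the direction in which the jaws open and shut, and the axes are right-handed (so a half turn about z gives the same grasp; the last joint's range is limited). The gripper opens to 85 mm and grips with 20 to 120 N. Pads are 22 mm wide; open, the fingers measure 114 mm over their backs; the gripper's body (76 mm by 85 mm) begins 54 mm behind the grasp point. The pads swing forward as they close: fully open they stand 13 mm farther back than shut.
Start: joints at [1.108, 0.259, 1.535, -0, 1.348, -0.203], TCP at [0.141, 0.532, 0.231] pointing down, gripper open.
Joint ranges: [-3.14, 3.14], [-0.91, 2.08], [0.19, 2.58], [-1.22, 4.36], [0.22, 2.71], [-3.12, 3.12]. Speed limits (rad/s): [2.57, 2.57, 3.14, 3.14, 3.14, 3.14].

INTERFACE

Orientations are given as [roll, pitch, yaw] about the fixed x, y, z axes, in that order (R = Rz(yaw) Ry(pitch) Rx(roll)).
In Python, from workcell import env gives the robot as it stands. The module is installed in compiled form; this text tells all that it offers.
- The arm moves only by the tool send_rows, never from a script. Its argument "rows" is text: rows parted by semicolons, each of 4 numbers parted by spaces: the shift along the world's x, y, z in m, then the turn about the world's z in rad. In form: tx ty tz twist; .... A call has 1 to 10 rows; each row shifts and turns the commanded pose from where the row before left it; what a row does not reach is not made up. A row lasts 1/8 s, in which the tool goes at most 62.5 mm and 10.7 degrees, less where a joint would pass 70% of its speed; a pose out of reach is approached as far as the arm can. A call is refused whole if a number of a shift passes 0.0625 or a number of a turn 0.188, either way. A call with a gripper value outside its range is refused whole. "gripper" is the closure, from 0 (fully open) to 1 (shut), set as the call begins (left out, the last holds). The fingers move at their own pace and stop on an object; the grip force is fixed at half the most. Time passes only in rows, so rows that do not move let the fingers close. It gives the time, the measured TCP pose, the force and the opening at its end, in the units of the state.
- env.get_state(): the state, without advancing time (a new reading comes with each control period).
- env.read_camera(name): name is "scene" or "side" or "wrist"; returns a dict with "frame" (480x640x3 uint8, blue, green, red), "z_map" (480x640 float32, m along the optical axis (not along the pixel's ray), 0 where there is no reading), "camera_matrix" (3x3 intrinsics, pixels), "dist_coeffs" ([k1, k2, p1, p2, k3] as OpenCV has them; the pictures are not rectified), "R" (3x3) and "t" (3): a world point X has camera coordinates R X + t. Camera axes: x right, y down, z forward; pixel columns grow to the right and rows downward; lengths in m; the calibration is good to about 2 mm. A picture is of the moment at which its call begins.
- env.close_job(): hands the job in, once; it reports no verdict.
Trained networks look in the newest picture that a camera, given by its name, has taken for a name from the list of things; names that differ only in an ending like _2 or _b are one class to them, and where a whole thing is asked for, a point or a joint stands for the part that bears it (a point fixed in the world has none). Each returns a list of dicts, best first, with "confidence" (0 to 1); they miss things now and then, are a little off and sometimes report something else, mostly with a low value. They report only what shows in the picture. A call takes as long as a camera call. They do not tell look-alikes from the thing itself.
- env.recognise(target, camera): "extent" ([left, top, right, bottom] in pixels, round what is visible of it).
- env.silhouettes(target, camera): "pixels" (480x640 bool, what is visible of it) and "extent" ([left, top, right, bottom] in pixels, round what is visible of it).
- env.landmark_of(target, camera): "at" ([column, row] in pixels: a listed point, or the origin of a listed thing).
The state is a dict: "t": time; "joint_positions": joint angles; "joint_vel": joint speeds; "effort": joint torques, N m; "position": TCP position; "tcp_rot": TCP orientation; "force": force on the tool from outside, world axes, zero at the start; "wrist_torque": the same for the moment, N m; "gripper_width": finger opening in m.
Only numpy, scipy, OpenCV 4.12 (cv2) and the standard library are available. Lean on these libraries where they do the work, as an engineer would, in place of code of your own. Each camera call takes 0.05 s, during which the arm holds its last target. There are 200 camera calls.

TASK

Get the skate sharpener ready for profiling: lift the red dust cap off the grinding wheel and set it down the right way up in the empty parts tray, without dropping it. With the cam lever still up, push the blue profile template along the rest plate, never lifting it off, until it sits square and flush against both the long fence and the end stop, then bring the cam lever all the way down to clamp it there. Leave everything else where it is.

Things in the scene. Friction and masses are not known exactly. Their poses are not given: they have to be found in the camera images.
- sharpener: Sharpener, fixed: grey housing (deck 125 mm above bench), pink wheel on top, dark steel rest plate before it (top at 50 mm). Origin on the bench below the inner corner of fence and stop. x: from operator's side to housing, square to the fence; y: along the fence, away from the stop. Plate x -155..42, y -35..280; housing x 35..185, y 65..235; spindle x 61, y 150; dresser x 155..175, to 165 mm high.
- corner (a point): Inside corner of fence and end stop on the plate's top (50 mm above bench), with the sharpener's axes. Both are aluminium, 10 mm high: fence face at x = 0 from y -12 to 238 mm, stop face at y = 0 from x -34 to 0 mm. The template belongs at x < 0, y > 0.
- template: Blue profile template, loose and skewed on the plate: bar 210 mm long (own y), 12 thick, 0.2-0.4 kg. Origin: mid-length, underside. Straight edge at own x +20 mm; convex edge at x -24 (middle), -21 (70 mm from it), -15 (ends). Seated: straight edge on the fence, y -105 end on the stop, axes parallel to the sharpener's. Starts the right way round, 25-92 mm from the fence: it only needs sliding.
- template_corner (a point): Lower corner of the template's straight edge and its end that goes against the stop (template x +20, y -105 mm); comes to the point corner when seated.
- template_tail (a point): Lower corner at the other end of the template's straight edge (template x +20, y +105 mm).
- cam_lever (a joint): Cam lever of the hold-down clamp, rad: 0 = all the way down, level, pointing to the operator's side (clamped); grows as it is lifted; stop at 1.4, nearly upright (open). Friction of 0.12 N m holds it; no spring. It presses a steel strap, y 18..42 mm from the stop, reaching 31 mm over the plate; lever up, the 12 mm template slides in under it with 2 to 3 mm to spare.
- cam_ball (a point): Centre of the black ball (24 mm diameter) at the end of the cam lever; it moves on a circle of 91 mm radius about cam_pivot. With the lever down it is 76 mm before the fence face, 30 mm from the end stop and 47 mm above the plate, clear of the template.
- cam_pivot (a point): Hinge axis of the cam lever (along the sharpener's y), between brass cheeks: 14 mm behind the fence face, 30 mm from the stop, 34 mm above the plate. At lever angle a the ball lies from here at x = -90 cos a + 13 sin a, z = 90 sin a + 13 cos a (mm, sharpener's axes).
- cap: Red plastic dust cap: inverted cup, 88 mm diameter, 32 mm tall, resting loosely on the deck over the grinding wheel (3 mm clearance round it; wheel and nut reach 25 mm up inside), with a black knob on top, 22 mm diameter, 32 to 58 mm above the rim. 0.05-0.1 kg. Origin: centre of the rim plane (underside); z along the knob.
- tray: The empty aluminium parts tray on the bench, where the cap goes: open box 116 x 116 x 30 mm, walls and floor 3 mm. Origin under its centre. May have swapped places with the other tray.
- wheel_tray: The other tray, the same make, with the spare wheels in it. Leave alone.
- spare_wheels: Stack of three spare grinding wheels (pink, white, pink), 76 mm diameter, 25 mm high, in wheel_tray. Leave alone.
- stone: Two-tone honing stone 22 x 80 x 18 mm lying on the deck behind the wheel. Origin under its centre. Leave alone.
- red_template: A red template, same size as the blue one, lying on the bench beside the sharpener. Leave alone.
- jig: Skate clamping jig standing on the bench: steel base 110 x 150 mm, brass tower, ball levers, 140 mm high. Leave alone.
- puck: Black rubber puck, 76 mm diameter, 25 mm high. Leave alone.
- spray: White bottle with blue cap, 56 mm diameter, 150 mm high. Leave alone.
Mind the look-alikes: they are no part of the job. There is more than one size of the cap; the one meant has the size given above.

How it is judged:
By the outcome, as a careful person would: the job done as asked, in the order asked, and still so for the second after the job is handed in, with the robot touching nothing.
It also fails if it takes over 72 s, if anything falls off the work surface, if the arm or the gripper's body presses on something with over 40 N, if the wrist force passes 120 N, or if a joint passes its speed limit or range.

## Working session

There is one attempt and no reset: what is moved stays moved. The work goes in short steps, Python scripts to look and compute and a tool call to move; the robot and the scene stay as the last step left them, time stands still between calls to the robot, and variables do not carry over. Pictures are saved under pics/ and viewed, about 8 in all and at most 12, crops included, and the job is handed in when it is done.

Besides the shell and the picture viewer there is one more tool, called after "Emit:" as name(argument=value, ...) on one line, values as JSON. send_rows: Moves the arm, as the interface text tells. Its arguments: {"type":"object","properties":{"rows":{"type":"string"},"gripper":{"type":"number"}},"required":["rows"]}

```bash
mkdir -p pics; cat > h.py <<'E'
import numpy as np, cv2
from workcell import env
def cam(n):
    return env.read_camera(n)
def pt(c,uv,z=None,h=None):
    """world point of pixel: by depth z, or on plane height h, or by the z_map"""
    K=np.array(c["camera_matrix"]);d=np.array(c["dist_coeffs"]);R=np.array(c["R"]);t=np.array(c["t"])
    p=cv2.undistortPoints(np.array([[uv]],float),K,d)[0,0]
    ray=np.array([p[0],p[1],1.])
    o=-R.T@t; D=R.T@ray
    if h is not None: return o+D*(h-o[2])/D[2]
    if z is None:
        u,v=int(round(uv[0])),int(round(uv[1])); w=c["z_map"][max(v-1,0):v+2,max(u-1,0):u+2]; w=w[w>0]; z=np.median(w) if len(w) else np.nan
    return o+D*z
def proj(c,X):
    r,_=cv2.Rodrigues(np.array(c["R"]));return cv2.projectPoints(np.array(X,float).reshape(-1,1,3),r,np.array(c["t"],float),np.array(c["camera_matrix"]),np.array(c["dist_coeffs"]))[0].reshape(-1,2)
E
python3 - <<'E'
from h import *
np.set_printoptions(precision=3,suppress=True)
for n in ("scene","side"):
    c=cam(n); cv2.imwrite(f"pics/{n}0.png",c["frame"]); print(n,"cam at",-np.array(c["R"]).T@c["t"])
    for k in ["cap","tray","wheel_tray","corner","template","template_corner","template_tail","cam_ball","cam_pivot","sharpener"]:
        for r in env.landmark_of(k,n)[:3]:
            print(k,round(r["confidence"],2),np.round(r["at"],1),pt(c,r["at"]))
print(env.get_state())
E
```

```text
scene cam at [ 1.02  -0.603  1.128]
cap 0.86 [443.6 265.8] [0.816 0.05  0.023]
cap 0.71 [363.  164.8] [0.585 0.066 0.156]
tray 0.65 [153.3 360.7] [ 0.508 -0.473  0.026]
tray 0.57 [152.4 277.9] [ 0.36  -0.348  0.003]
wheel_tray 0.6 [230.8 319.7] [ 0.563 -0.32   0.029]
corner 0.96 [372.1 246.4] [ 0.682 -0.02   0.049]
template 0.97 [317.7 217.7] [ 0.555 -0.043  0.062]
template_corner 0.92 [357.4 246.1] [ 0.658 -0.039  0.048]
template_corner 0.61 [153.5 361.9] [ 0.51  -0.474  0.025]
template_tail 0.74 [207.4 397. ] [ 0.656 -0.465  0.084]
template_tail 0.72 [296.7 179.8] [0.456 0.005 0.062]
template_tail 0.53 [374.7 261.2] [ 0.707 -0.046  0.05 ]
cam_ball 0.82 [369.9 199.1] [ 0.657 -0.011  0.183]
cam_pivot 0.6 [376.2 224.3] [0.672 0.001 0.097]
sharpener 0.82 [376.7 260.7] [ 0.71  -0.043  0.051]
sharpener 0.68 [371.1 202.6] [ 0.664 -0.015  0.182]
side cam at [ 0.371 -0.917  0.631]
cap 0.92 [298.7 196.1] [0.56  0.048 0.139]
cap 0.6 [390.4 237.5] [0.799 0.032 0.004]
cap 0.35 [302.  248.6] [ 0.546 -0.057  0.06 ]
tray 0.56 [234.5 373.2] [ 0.366 -0.34   0.001]
wheel_tray 0.94 [337.  347.7] [ 0.5
[... 382 characters left out ...]
6]
cam_ball 0.82 [347.4 188.3] [ 0.659 -0.015  0.18 ]
cam_ball 0.28 [340.1 345.6] [ 0.559 -0.339  0.028]
cam_pivot 0.7 [398.4 398.7] [ 0.619 -0.475  0.027]
cam_pivot 0.69 [346.6 221.5] [ 0.664 -0.008  0.089]
sharpener 0.6 [356.6 255.1] [ 0.666 -0.091  0.048]
{'t': 1.1, 'joint_positions': array([ 1.108,  0.259,  1.535, -0.   ,  1.348, -0.203]), 'joint_vel': array([-0.002,  0.   , -0.001, -0.002, -0.002, -0.   ]), 'effort': array([ -0.   , -44.593, -29.089,  -0.001,   0.001,   0.   ]), 'position': array([0.141, 0.532, 0.231]), 'tcp_rot': array([3.142, 0.   , 1.311]), 'force': array([-0.351, -0.296, -0.344]), 'wrist_torque': array([ 0.024, -0.014, -0.011]), 'gripper_width': 0.08546341826575589}
```

View both.

View pics/scene0.png

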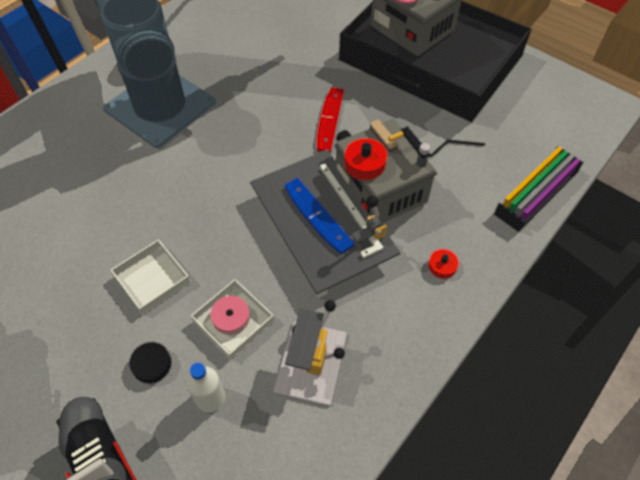

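View pics/side0.png

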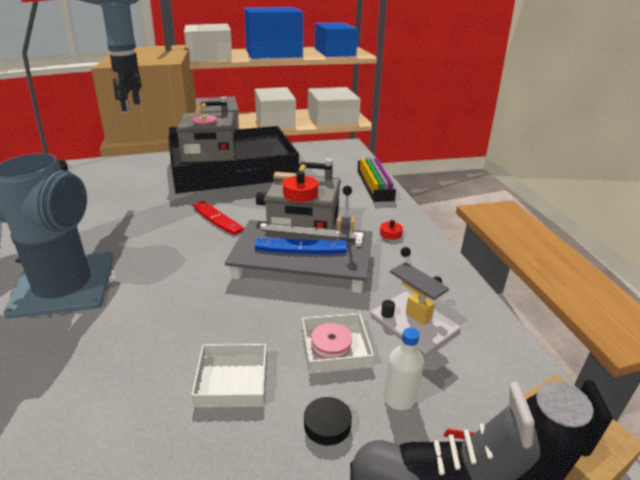

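```bash
cat >> h.py <<'E'
def cloud(c):
    K=np.array(c["camera_matrix"]);d=np.array(c["dist_coeffs"]);R=np.array(c["R"]);t=np.array(c["t"])
    v,u=np.mgrid[0:480,0:640]; uv=np.stack([u,v],-1).reshape(-1,1,2).astype(float)
    p=cv2.undistortPoints(uv,K,d).reshape(480,640,2); z=c["z_map"]
    P=np.dstack([p*z[...,None],z])-np.array(t); W=P@R
    W[z<=0]=np.nan; return W
E
python3 - <<'E'
from h import *
from scipy.optimize import least_squares
np.set_printoptions(precision=4,suppress=True)
for n in ("scene","side"):
    c=cam(n); W=cloud(c); hsv=cv2.cvtColor(c["frame"],cv2.COLOR_BGR2HSV)
    near=(abs(W[...,0]-.58)<.25)&(abs(W[...,1]-.02)<.25)
    pl=near&(abs(W[...,2]-.05)<.005)&(hsv[...,1]<90)
    P=W[pl][:,:2].astype(np.float32); r=cv2.minAreaRect(P); print(n,"plate rect",r,len(P),np.median(W[pl][:,2]))
    # deck
    dk=near&(abs(W[...,2]-.125)<.005); P=W[dk][:,:2].astype(np.float32); print("deck",cv2.minAreaRect(P),len(P))
    blue=near&(hsv[...,0]>100)&(hsv[...,0]<130)&(hsv[...,1]>150)&(W[...,2]>.055)&(W[...,2]<.07)
    P=W[blue][:,:2].astype(np.float32); print("blue",cv2.minAreaRect(P),len(P),np.median(W[blue][:,2]))
    red=near&((hsv[...,0]<8)|(hsv[...,0]>172))&(hsv[...,1]>150)&(abs(W[...,2]-.157)<.006)
    P=W[red][:,:2].astype(np.float32); print("cap top",cv2.minEnclosingCircle(P),len(P),np.median(W[red][:,2]))
    kn=near&(abs(W[...,2]-.183)<.006)&(hsv[...,2]<70); P=W[kn][:,:2]; print("knob",np.median(P,0),len(P),[(a,b) for a,b in zip(np.nanmin(P,0),np.nanmax(P,0))])
    for x,y in [(.36,-.345),(.56,-.33)]:
        w=(abs(W[...,0]-x)<.1)&(abs(W[...,1]-y)<.1)&(abs(W[...,2]-.03)<.004)&(hsv[...,1]<60)&(hsv[...,2]>90)
        P=W[w][:,:2].astype(np.float32); print("tray",cv2.minAreaRect(P),len(P))
E
```

```text
scene plate rect ((0.5801273584365845, 0.03609926998615265), (0.3341623842716217, 0.31915488839149475), 67.59028625488281) 8133 0.049524688461273135
deck ((0.6704210042953491, 0.027037471532821655), (0.2077505737543106, 0.4829259514808655), 35.45635223388672) 2395
blue ((0.5467749238014221, -0.036860547959804535), (0.046086590737104416, 0.21503888070583344), 74.96681213378906) 1582 0.061203108820146054
cap top ((0.5738382935523987, 0.09203565865755081), 0.047672394663095474) 1019 0.15647858244827895
knob [ 0.6574 -0.0054] 145 [(np.float64(0.5645572114599663), np.float64(0.6727583855662346)), (np.float64(-0.019418346781527464), np.float64(0.098035405157098))]
tray ((0.36117035150527954, -0.3498436510562897), (0.1168750450015068, 0.12200994044542313), 79.17877960205078) 394
tray ((0.5762721300125122, -0.33815690875053406), (0.16884136199951172, 0.16081228852272034), 85.14863586425781) 434
side plate rect ((0.5709978342056274, 0.01693624258041382), (0.29856082797050476, 0.3135051429271698), 67.43444061279297) 4497 0.0476982995669084
deck ((0.6053687930107117, -0.02028118073940277), (0.2062356024980545, 0.43981441855430603), 6.245495319366455) 866
blue ((0.5459389686584473, -0.03819876164197922), (0.04818929731845856, 0.20668965578079224), 75.49017333984375) 940 0.05931393924456615
cap top ((0.5711073875427246, 0.08915498107671738), 0.04550141841173172) 403 0.15459116244910748
knob [0.5766 0.081 ] 44 [(np.float64(0.5630969445850516), np.float64(0.6663630342717247)), (np.float64(-0.019108221886178996), np.float64(0.09784095898620893))]
tray ((0.36009377241134644, -0.35213810205459595), (0.11822506040334702, 0.11660558730363846), 79.23381042480469) 435
tray ((0.55842125415802, -0.31408971548080444), (0.11946799606084824, 0.11546407639980316), 84.6571273803711) 343
```

Candidates for the cap: the big red cap on the housing at scene (365,158), measured dia. ≈ 90 mm with its top at 156 mm, and a small red cap on the bench at (444,264). I choose the one on the housing. The empty tray is at scene (150,275), and the one at (232,317) holds wheels. I'll move over the cap and check with the wrist camera.

Emit:
send_rows(rows=".042 -.044 .01 0;.042 -.044 .01 0;.042 -.044 .01 0;.042 -.044 .01 0;.042 -.044 .01 0;.042 -.044 .01 0;.042 -.044 .01 0;.042 -.044 .01 0;.042 -.044 .01 0;.042 -.044 .01 0")

```text
t: 2.45
position: [0.5624, 0.0899, 0.3318]
tcp_rot: [3.141, -0.0, 1.311]
force: [1.4, 0.0, 1.2]
gripper_width: 0.0859
```

```bash
python3 - <<'E'
from h import *
np.set_printoptions(precision=4,suppress=True)
s=env.get_state(); print(s["t"],s["position"],s["tcp_rot"],s["joint_positions"])
n="wrist"; c=cam(n); cv2.imwrite("pics/w1.png",c["frame"]); print("cam",-np.array(c["R"]).T@c["t"])
W=cloud(c); np.save("w1.npy",W)
for k in ["cap","corner","template","template_corner","template_tail","cam_ball","cam_pivot"]:
    for r in env.landmark_of(k,n)[:2]: print(k,round(r["confidence"],2),np.round(r["at"],1),pt(c,r["at"]))
hsv=cv2.cvtColor(c["frame"],cv2.COLOR_BGR2HSV)
red=((hsv[...,0]<8)|(hsv[...,0]>172))&(hsv[...,1]>150)&(abs(W[...,2]-.157)<.006)
P=W[red][:,:2].astype(np.float32); print("cap top",cv2.minEnclosingCircle(P),len(P),np.median(W[red][:,2]))
kn=(abs(W[...,2]-.183)<.004)&(abs(W[...,0]-.573)<.03)&(abs(W[...,1]-.09)<.03); P=W[kn][:,:2].astype(np.float32); print("knob",cv2.minEnclosingCircle(P),len(P))
E
```

```text
2.45 [0.5624 0.0899 0.3318] [ 3.1412 -0.0004  1.3107] [-0.0375  0.2491  1.3063  0.0003  1.5857 -1.3482]
cam [0.4997 0.1071 0.4749]
cap 0.69 [350.8 384. ] [0.7967 0.0629 0.0231]
cap 0.65 [324.  232.2] [0.5626 0.0902 0.1836]
corner 0.83 [262.1 333.7] [ 0.6684 -0.0039  0.0961]
corner 0.24 [418.4 187.5] [0.555  0.1718 0.1437]
template 0.82 [207.1 220. ] [ 0.5451 -0.0306  0.0624]
template 0.31 [324.7 230.7] [0.5617 0.091  0.1833]
template_corner 0.64 [230.5 314. ] [ 0.6559 -0.0446  0.0506]
template_tail 0.6 [222.7 116.3] [0.4511 0.0154 0.0509]
cam_ball 0.9 [243.  367.7] [ 0.6539 -0.0018  0.1841]
cam_pivot 0.96 [271.7 322.9] [0.6585 0.0096 0.0981]
cap top ((0.5713949799537659, 0.09272700548171997), 0.04415914788842201) 8191 0.15748906555344838
knob ((0.5712560415267944, 0.09302059561014175), 0.010900958441197872) 643
```

View pics/w1.png

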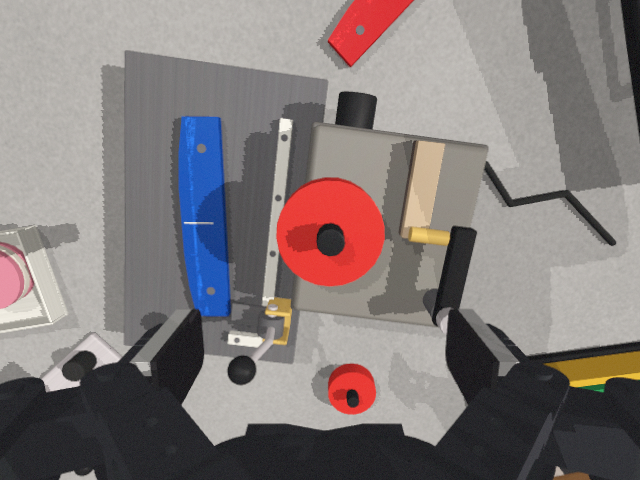

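The wrist view shows the 88 mm cap at (330,235) and the small look-alike at (352,388). The blue template is at (205,215), and the lever is upright with its ball at (242,369). Descending on the knob at world (0.571, 0.093).

Emit:
send_rows(rows=".0045 .0015 -.04 0;.0045 .0015 -.04 0;0 0 -.04 0;0 0 -.03 0;0 0 -.015 0;0 0 -.007 0;0 0 0 0", gripper=0)

```text
t: 3.72
position: [0.5705, 0.0949, 0.16]
tcp_rot: [3.141, -0.0, 1.311]
force: [-0.6, 0.0, 0.5]
gripper_width: 0.0855
```

Emit:
send_rows(rows="0 0 0 0;0 0 0 0;0 0 0 0;0 0 0 0;0 0 0 0;0 0 0 0", gripper=1)

```text
t: 4.47
position: [0.5706, 0.0945, 0.1599]
tcp_rot: [3.141, -0.0, 1.311]
force: [-0.5, 0.4, 4.8]
gripper_width: 0.0198
```

Emit:
send_rows(rows="0 0 .005 0;0 0 .01 0;0 0 .01 0;0 0 .015 0;0 0 .02 0;0 0 .025 0;0 0 0 0")

```text
t: 5.35
position: [0.5717, 0.0945, 0.2472]
tcp_rot: [3.136, -0.001, 1.311]
force: [-0.3, -0.5, -1.0]
gripper_width: 0.02
```

Emit:
send_rows(rows="-.021 -.03 0 0;-.021 -.045 0 0;-.021 -.047 0 0;-.021 -.047 0 0;-.021 -.047 0 0;-.021 -.047 0 0;-.021 -.047 0 0;-.021 -.047 -.01 0;-.021 -.047 -.02 0;-.021 -.042 -.02 0")

```text
t: 6.6
position: [0.3591, -0.3528, 0.1932]
tcp_rot: [-3.141, -0.0, 1.311]
force: [0.8, 0.6, -0.9]
gripper_width: 0.0202
```

```bash
python3 - <<'E'
from h import *
np.set_printoptions(precision=4,suppress=True)
s=env.get_state(); print(s["t"],s["position"],s["gripper_width"],s["force"])
n="wrist"; c=cam(n); cv2.imwrite("pics/w2.png",c["frame"])
W=cloud(c); hsv=cv2.cvtColor(c["frame"],cv2.COLOR_BGR2HSV)
P=W[(abs(W[...,2]-.03)<.004)&(abs(W[...,0]-.361)<.09)&(abs(W[...,1]+.351)<.09)&(hsv[...,1]<60)][:,:2].astype(np.float32);print(cv2.minAreaRect(P),len(P))
red=((hsv[...,0]<8)|(hsv[...,0]>172))&(hsv[...,1]>150)&(W[...,2]>.1); P=W[red]; print(len(P),np.median(P,0),P.min(0),P.max(0))
E
```

```text
6.6 [ 0.3591 -0.3528  0.1932] 0.020198670829032508 [ 0.7864  0.6131 -0.8968]
((0.33533385396003723, -0.3455268442630768), (0.1161942332983017, 0.06533625721931458), 79.1976089477539) 1348
23366 [ 0.3434 -0.3494  0.1908] [ 0.3168 -0.3961  0.1629] [ 0.4049 -0.3092  0.2415]
```

View pics/w2.png

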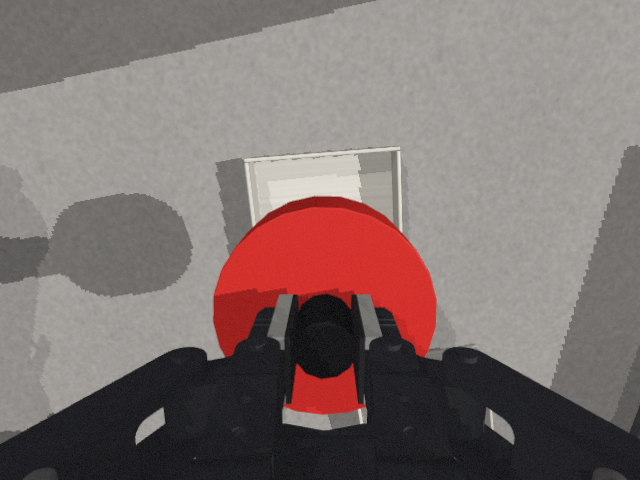

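The cap is held level by its knob and sits over the empty tray (top edge at row 155, columns 247–400). Its top is 2–3 mm below the TCP, so the set-down TCP height is about 0.038.

Emit:
send_rows(rows=".001 .002 -.03 0;0 0 -.035 0;0 0 -.035 0;0 0 -.025 0;0 0 -.015 0;0 0 -.006 0;0 0 -.005 0;0 0 -.002 0;0 0 0 0")

```text
t: 7.78
position: [0.3615, -0.3497, 0.0417]
tcp_rot: [3.141, 0.001, 1.311]
force: [0.2, 0.2, -1.2]
gripper_width: 0.02
```

Emit:
send_rows(rows="0 0 -.002 0;0 0 -.001 0;0 0 -.001 0;0 0 0 0")

```text
t: 8.28
position: [0.3613, -0.3495, 0.0378]
tcp_rot: [3.141, 0.0, 1.311]
force: [-1.0, 0.7, 5.4]
gripper_width: 0.0195
```

Emit:
send_rows(rows="0 0 0 0;0 0 0 0;0 0 0 0;0 0 0 0;0 0 .005 0;0 0 .02 0;0 0 .04 0;0 0 .05 0;0 0 .05 0;0 0 .05 0", gripper=0.4)

```text
t: 9.52
position: [0.3611, -0.3492, 0.2544]
tcp_rot: [3.141, 0.0, 1.311]
force: [0.2, -0.8, 0.1]
gripper_width: 0.0511
```

Emit:
send_rows(rows=".01 .03 .02 0;.02 .045 .01 0;.02 .045 .01 0;.02 .045 .01 0;.02 .045 0 0;.02 .04 0 0;.02 .035 0 0;.02 .02 0 0;.02 .005 0 0;0 0 0 0")

```text
t: 10.78
position: [0.5318, -0.0389, 0.3021]
tcp_rot: [-3.141, 0.0, 1.313]
force: [-0.1, -0.6, 0.6]
gripper_width: 0.0513
```

```bash
python3 - <<'E'
from h import *
np.set_printoptions(precision=4,suppress=True)
s=env.get_state(); print(s["t"],s["position"],s["gripper_width"],s["force"])
n="wrist"; c=cam(n); cv2.imwrite("pics/w3.png",c["frame"]); np.save("w3.npy",cloud(c)); 
n="side"; d=cam(n); W=cloud(d); hsv=cv2.cvtColor(d["frame"],cv2.COLOR_BGR2HSV)
red=((hsv[...,0]<8)|(hsv[...,0]>172))&(hsv[...,1]>150)&(abs(W[...,0]-.361)<.07)&(abs(W[...,1]+.35)<.07);P=W[red];print("cap in tray",len(P),np.median(P,0),P.min(0),P.max(0))
a=c["frame"]; b=cv2.resize(d["frame"][320:440,180:300],(480,480)); cv2.imwrite("pics/v3.png",cv2.resize(np.hstack([a,b]),(800,343)))
E
```

```text
10.775 [ 0.5318 -0.0389  0.3021] 0.051287256825569005 [-0.0656 -0.609   0.5973]
cap in tray 1763 [ 0.3633 -0.3668  0.0329] [ 0.3215 -0.3958  0.0026] [ 0.4062 -0.3071  0.0601]
```

View pics/v3.png

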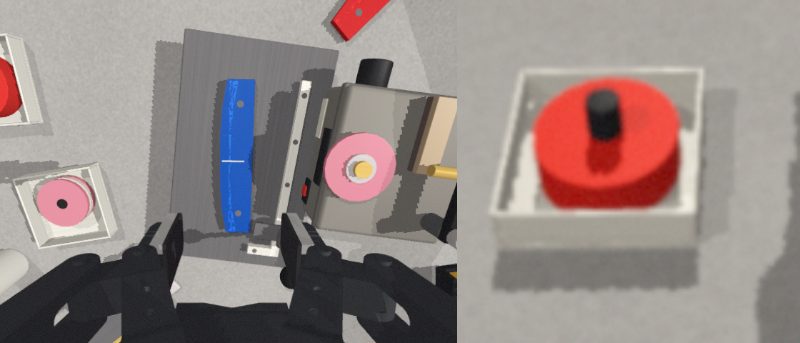

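```bash
cat > fit.py <<'E'
from h import *
np.set_printoptions(precision=4,suppress=True)
from scipy import stats
def edge(A,B,lo,hi,q,step=.005,mn=4):
    """robust line b(a) of extreme q-quantile of B in bins of A"""
    xs=[];ys=[]
    for a in np.arange(lo,hi,step):
        m=(A>=a)&(A<a+step)
        if m.sum()>=mn: xs.append(np.median(A[m])); ys.append(np.quantile(B[m],q))
    r=stats.theilslopes(ys,xs); return r[0],r[1],len(xs)
def to_s(W,C,yaw):
    c,s=np.cos(yaw),np.sin(yaw); d=W[...,:2]-C
    return np.dstack([c*d[...,0]+s*d[...,1],-s*d[...,0]+c*d[...,1],W[...,2]])
def blue(frame):
    h=cv2.cvtColor(frame,cv2.COLOR_BGR2HSV); return (h[...,0]>100)&(h[...,0]<130)&(h[...,1]>130)
def template(S,frame,lo=None):
    m=blue(frame)&(abs(S[...,2]-.062)<.006)&(abs(S[...,0]+.05)<.12)&(abs(S[...,1]-.12)<.2); x,y=S[m][:,0],S[m][:,1]
    k,b,n=edge(y,x,np.quantile(y,.06),np.quantile(y,.94),.98)
    u=np.array([k,1])/np.hypot(k,1); a=np.c_[x,y]@u; mid=np.c_[x,y]@np.array([u[1],-u[0]])
    amin,amax=np.quantile(a,[.004,.996]); off=b*u[1]
    P=lambda t: off*np.array([u[1],-u[0]])+t*u
    return dict(skew_deg=-np.degrees(np.arctan(k)),corner=P(amin)*1e3,tail=P(amax)*1e3,len=1e3*(amax-amin),z=np.median(S[m][:,2]),n=int(m.sum()))
E
python3 - <<'E'
from fit import *
f=cv2.imread("pics/w3.png"); W=np.load("w3.npy"); C=np.array([.688,-.0234]); yaw=np.radians(67.4)
hsv=cv2.cvtColor(f,cv2.COLOR_BGR2HSV)
for it in range(3):
    S=to_s(W,C,yaw); bl=blue(f)
    m=(abs(S[...,2]-.06)<.003)&(abs(S[...,0]-.004)<.012)&(S[...,1]>.05)&(S[...,1]<.236)&~bl&(hsv[...,2]>100); x,y=S[m][:,0],S[m][:,1]
    k,b,n=edge(y,x,.06,.23,.03); print("fence",k,b,n,y.max(),np.median(S[m][:,2]))
    m=(abs(S[...,2]-.06)<.004)&(S[...,0]>-.033)&(S[...,0]<-.004)&(abs(S[...,1]+.006)<.02)&~bl&(hsv[...,2]>130); 
    print("stop face y",np.quantile(S[m][:,1],[.02,.5,.98]),m.sum(),"x",S[m][:,0].min())
    m=(abs(S[...,2]-.05)<.003)&~bl; x,y=S[m][:,0],S[m][:,1]
    q=(x<-.1)&(y>-.04); print("plate front edge x",edge(y[q],x[q],0,.27,.01)); q=y>.24; print("plate end y",edge(x[q],y[q],-.14,-.01,.99))
    m=(abs(S[...,2]-.125)<.003)&(y.size>0); 
    print("template",template(S,f))
    yaw-=np.arctan(k); ch,sh=np.cos(yaw),np.sin(yaw); C=C+np.array([ch,sh])*b
    print("yaw",np.degrees(yaw),"C",C)
E
```

```text
fence -0.005128695250232628 0.0033789486636900427 34 0.2359084869899911 0.06044607253147372
stop face y [-0.0097 -0.0026  0.0026] 298 x -0.030877036640344305
plate front edge x (np.float64(-0.007294877633393949), np.float64(-0.15027784657270066), 54)
plate end y (np.float64(0.003918585117229004), np.float64(0.281222948134155), 26)
template {'skew_deg': np.float64(7.001274897422495), 'corner': array([-32.6021,  26.0129]), 'tail': array([-57.8855, 231.8917]), 'len': np.float64(207.42543206738705), 'z': np.float64(0.06249400818169315), 'n': 8898}
yaw 67.69385001583578 C [ 0.6893 -0.0203]
fence 1.4436805289704342e-05 -3.9859013053596496e-06 34 0.23587209318747504 0.06044607253147372
stop face y [-0.0096 -0.0025  0.0027] 316 x -0.032984041700223427
plate front edge x (np.float64(-0.0020790778506153784), np.float64(-0.15360410622470522), 54)
plate end y (np.float64(-0.0020002909657570282), np.float64(0.28112965521777156), 26)
template {'skew_deg': np.float64(6.728380405502646), 'corner': array([-35.926 ,  26.1768]), 'tail': array([-60.2291, 232.1786]), 'len': np.float64(207.43037278627347), 'z': np.float64(0.06249400818169315), 'n': 8898}
yaw 67.69302284782307 C [ 0.6893 -0.0203]
fence -3.5494146251087107e-07 -3.537433063887635e-07 34 0.23587215556038432 0.06044607253147372
stop face y [-0.0096 -0.0025  0.0027] 316 x -0.03297994191233766
plate front edge x (np.float64(-0.002093437766864163), np.float64(-0.15359954318762548), 54)
plate end y (np.float64(-0.0019856963519248815), np.float64(0.28112905580005676), 26)
template {'skew_deg': np.float64(6.729173155672113), 'corner': array([-35.9225,  26.1763]), 'tail': array([-60.2285, 232.1777]), 'len': np.float64(207.43036469427003), 'z': np.float64(0.06249400818169315), 'n': 8898}
yaw 67.69304318447085 C [ 0.6893 -0.0203]
```

```bash
python3 - <<'E'
from fit import *
for f,p in (("w1.npy",[.5624,.0899,.3318]),("w3.npy",[.5318,-.0389,.3021])):
    W=np.load(f); d=W-np.array(p); c,s=np.cos(1.311),np.sin(1.311)
    X=d[...,0]*c+d[...,1]*s; Y=-d[...,0]*s+d[...,1]*c; m=(abs(X)<.08)&(abs(Y)<.06)&(d[...,2]>-.04)
    for sg in (1,-1):
        q=m&(X*sg>0)&(d[...,2]<.06); z=d[...,2][q]; i=z<np.quantile(z,.03)
        print(f,sg,"min z",np.quantile(z,[0,.01,.05]),"tip X",np.median(X[q][i]),np.quantile(abs(X[q]),[0.01,.5,.99]),"Y",Y[q].min(),Y[q].max(),"Ytip",Y[q][i].min(),Y[q][i].max(),q.sum())
E
```

```text
w1.npy 1 min z [0.0132 0.015  0.0185] tip X 0.043206789801911186 [0.0427 0.0438 0.0655] Y -0.011633250387721802 0.014314288199030818 Ytip -0.010543856604252794 0.010675356996558201 5644
w1.npy -1 min z [0.0126 0.015  0.0184] tip X -0.042357332507582876 [0.0418 0.0428 0.0645] Y -0.011873759291147735 0.014518975593828184 Ytip -0.011080129080671115 0.01071299143369484 5595
w3.npy 1 min z [0.0034 0.0077 0.0145] tip X 0.026287417149495652 [0.0259 0.0391 0.0578] Y -0.012777310761830678 0.014406694647948524 Ytip -0.011191201967326276 0.011616822122122021 9901
w3.npy -1 min z [0.0035 0.0078 0.0147] tip X -0.025009952660214725 [0.0247 0.0378 0.0567] Y -0.012888499061362378 0.01437181545597447 Ytip -0.01146275802797098 0.011512205427965423 9862
```

Emit:
send_rows(rows="0 -.004 0 -.17;-.001 -.004 -.01 -.17;-.001 -.004 -.01 -.17;-.001 -.004 -.02 -.17;-.001 -.004 -.02 -.17;-.001 -.004 -.02 -.17;-.001 -.004 -.02 -.17;-.001 -.004 -.02 -.17;-.001 -.004 -.02 -.17;0 -.002 -.02 -.172", gripper=0)

```text
t: 12.12
position: [0.5223, -0.0782, 0.1421]
tcp_rot: [3.141, -0.0, -0.398]
force: [0.7, -0.7, -0.2]
gripper_width: 0.0856
```

Emit:
send_rows(rows="0 0 -.025 0;0 0 -.025 0;0 0 -.015 0;0 0 0 0")

```text
t: 12.62
position: [0.5222, -0.0775, 0.0767]
tcp_rot: [3.141, 0.002, -0.392]
force: [-0.1, -0.6, 0.3]
gripper_width: 0.0856
```

Emit:
send_rows(rows="0 0 -.02 0;0 0 -.01 0;0 0 -.005 0;0 0 0 0")

```text
t: 13.12
position: [0.5234, -0.0775, 0.0425]
tcp_rot: [-3.142, -0.0, -0.391]
force: [0.5, 0.1, 0.0]
gripper_width: 0.0854
```

Emit:
send_rows(rows=".0019 .0046 0 0;.0019 .0046 0 0;.0019 .0046 0 0;.0019 .0046 0 0;.0019 .0046 0 0;.0019 .0046 0 0;0 0 0 0")

```text
t: 14.0
position: [0.535, -0.0493, 0.0423]
tcp_rot: [-3.141, -0.0, -0.391]
force: [0.5, 0.1, 0.5]
gripper_width: 0.0854
```

Emit:
send_rows(rows=".0015 .0037 0 0;.0015 .0037 0 0;.0015 .0037 0 0;.0015 .0037 0 0;.0015 .0037 0 0;.0015 .0037 0 0;0 0 0 0")

```text
t: 14.88
position: [0.5438, -0.0271, 0.0423]
tcp_rot: [-3.141, -0.0, -0.391]
force: [-0.4, 0.1, 1.2]
gripper_width: 0.0851
```

```bash
cat >> fit.py <<'E'
C0=np.array([.6875,-.0197]); YAW=np.radians(67.7)
def st():
    s=env.get_state(); p=s["position"]; print("t",round(s["t"],2),"tcp_s mm",1e3*to_s(np.array(p).reshape(1,1,3),C0,YAW)[0,0],"yaw_rel",np.degrees(s["tcp_rot"][2]-YAW),"F",s["force"],"w",s["gripper_width"])
E
python3 - <<'E'
from fit import *
st(); out=[]
for n in ("wrist","scene"):
    c=cam(n); S=to_s(cloud(c),C0,YAW)
    try: print(n,template(S,c["frame"]))
    except Exception as e: print(n,e)
    f=c["frame"] if n=="wrist" else cv2.resize(c["frame"][120:300,240:420],(480,480))
    out.append(f)
cv2.imwrite("pics/v4.png",cv2.resize(np.hstack(out),(800,343)))
E
```

```text
t 14.88 tcp_s mm [-61.3918 130.101   42.3185] yaw_rel -90.08398312881299 F [-0.4496  0.1326  1.193 ] w 0.08510655046326863
wrist {'skew_deg': np.float64(0.671692709442446), 'corner': array([-5.7077, 34.0475]), 'tail': array([ -7.9602, 226.1775]), 'len': np.float64(192.14326736769078), 'z': np.float64(0.06254167307903036), 'n': 78058}
scene {'skew_deg': np.float64(-1.9010135329170483), 'corner': array([-11.1105,  15.343 ]), 'tail': array([ -6.4082, 157.0151]), 'len': np.float64(141.75005595695626), 'z': np.float64(0.06124743524400491), 'n': 561}
```

View pics/v4.png

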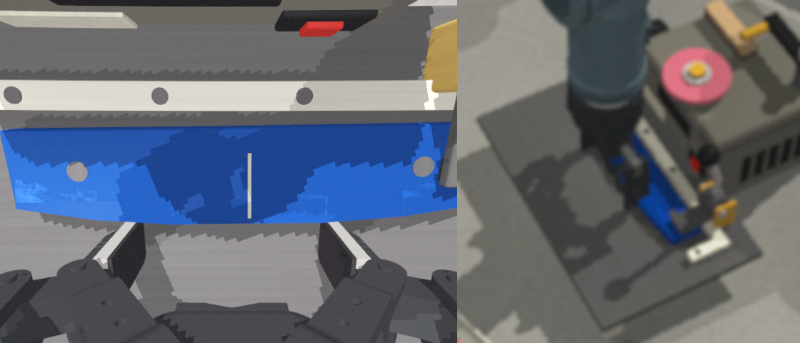

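Emit:
send_rows(rows=".001 .0023 0 0;.001 .0023 0 0;.0005 .0012 0 0;.0004 .0009 0 0;0 0 0 0")

```text
t: 15.6
position: [0.5462, -0.0211, 0.0423]
tcp_rot: [3.141, 0.001, -0.391]
force: [-2.8, -3.6, 1.2]
gripper_width: 0.0854
```

Emit:
send_rows(rows=".0004 .0009 0 0;.0004 .0009 0 0;0 0 0 0")

```text
t: 15.98
position: [0.5462, -0.0206, 0.0423]
tcp_rot: [3.139, 0.001, -0.391]
force: [-6.0, -8.6, 3.4]
gripper_width: 0.0853
```

Emit:
send_rows(rows="-.003 -.0075 0 0;-.004 -.01 0 0;-.002 -.005 .005 0;0 0 .03 0;0 0 .03 0;-.02 .016 .02 0;-.02 .02 0 0;-.02 .02 0 0;-.02 .02 0 0;-.02 .02 0 0", gripper=1)

```text
t: 17.23
position: [0.4379, 0.0553, 0.1274]
tcp_rot: [-3.14, -0.0, -0.391]
force: [-0.6, 0.9, 0.9]
gripper_width: -0.0002
```

```bash
python3 - <<'E'
from fit import *
st()
S=to_s(np.load("w1.npy"),C0,YAW); m=(S[...,1]>.238)&(S[...,1]<.32)&(S[...,0]>.02)&(S[...,0]<.12)&(S[...,2]>.06); P=S[m]*1e3; print("cyl",P.min(0),P.max(0),len(P))
c=cam("wrist"); print(template(to_s(cloud(c),C0,YAW),c["frame"]))
cv2.imwrite("pics/w5.png",c["frame"])
c=cam("scene"); print(template(to_s(cloud(c),C0,YAW),c["frame"]))
E
```

```text
t 17.23 tcp_s mm [-25.2722 259.3846 127.406 ] yaw_rel -90.10095976497838 F [-0.6117  0.8903  0.9305] w -0.0001501818758751084
cyl [ 53.4744 238.0453  97.5076] [ 87.3076 264.6663 116.4941] 1242
{'skew_deg': np.float64(0.01389499278542861), 'corner': array([-0.5617, 91.0809]), 'tail': array([ -0.5947, 227.3295]), 'len': np.float64(136.248671858105), 'z': np.float64(0.06253933016205879), 'n': 18852}
{'skew_deg': np.float64(-0.15538437850993594), 'corner': array([-4.8136, 15.8177]), 'tail': array([ -4.2455, 225.3148]), 'len': np.float64(209.49785047310488), 'z': np.float64(0.06127452053056262), 'n': 1320}
```

Emit:
send_rows(rows="0 0 -.025 0;0 0 -.025 0;0 0 -.015 0;0 0 -.007 0;0 0 0 0")

```text
t: 17.95
position: [0.4387, 0.0542, 0.0552]
tcp_rot: [-3.141, 0.0, -0.391]
force: [0.2, 0.2, 0.2]
gripper_width: -0.0002
```

Emit:
send_rows(rows=".0037 -.0015 0 0;.0037 -.0015 0 0;.0037 -.0015 0 0;.0037 -.0015 0 0;.0037 -.0015 0 0;.0037 -.0015 0 0;0 0 0 0")

```text
t: 18.82
position: [0.4595, 0.0457, 0.0554]
tcp_rot: [3.141, 0.003, -0.391]
force: [-4.8, 0.4, 7.4]
gripper_width: -0.0
```

```bash
python3 - <<'E'
from fit import *
st()
c=cam("wrist"); print(template(to_s(cloud(c),C0,YAW),c["frame"]))
c=cam("scene"); print(template(to_s(cloud(c),C0,YAW),c["frame"]))
E
```

```text
t 18.82 tcp_s mm [-25.9892 235.7732  55.449 ] yaw_rel -90.1037688365064 F [-4.7549  0.3658  7.4139] w -3.9122427678279126e-05
{'skew_deg': np.float64(-0.24379085885531504), 'corner': array([ -0.5692, 121.6242]), 'tail': array([ -0.1228, 226.5456]), 'len': np.float64(104.92234704011558), 'z': np.float64(0.06255761421745905), 'n': 29027}
{'skew_deg': np.float64(-0.2529498942456968), 'corner': array([-5.1411, 15.7342]), 'tail': array([ -4.2214, 224.0673]), 'len': np.float64(208.33514897308402), 'z': np.float64(0.06140828650274899), 'n': 1322}
```

Emit:
send_rows(rows="-.0037 .0015 0 0;0 0 -.0027 0;0 0 0 0")

```text
t: 19.3
position: [0.456, 0.0472, 0.0523]
tcp_rot: [3.141, 0.002, -0.391]
force: [-3.5, 1.5, 3.7]
gripper_width: 0.0
```

Emit:
send_rows(rows=".0018 -.0008 0 0;.0018 -.0008 0 0;.0018 -.0008 0 0;.0018 -.0008 0 0;.0018 -.0007 0 0;0 0 0 0")

```text
t: 20.05
position: [0.4665, 0.0427, 0.0526]
tcp_rot: [-3.141, -0.001, -0.391]
force: [-0.3, 0.5, 0.4]
gripper_width: 0.0
```

Emit:
send_rows(rows=".0014 -.0006 0 0;.0014 -.0006 0 0;.0014 -.0006 0 0;.0014 -.0006 0 0;0 0 0 0")

```text
t: 20.68
position: [0.4717, 0.0405, 0.0526]
tcp_rot: [-3.142, -0.0, -0.391]
force: [-1.2, 0.1, 0.4]
gripper_width: -0.0001
```

```bash
python3 - <<'E'
from fit import *
st(); out=[]
c=cam("wrist"); print(template(to_s(cloud(c),C0,YAW),c["frame"])); out.append(c["frame"])
c=cam("scene"); print(template(to_s(cloud(c),C0,YAW),c["frame"])); out.append(cv2.resize(c["frame"][180:280,320:420],(480,480)))
cv2.imwrite("pics/v6.png",cv2.resize(np.hstack(out),(800,343)))
E
```

```text
t 20.68 tcp_s mm [-26.2111 222.5427  52.5936] yaw_rel -90.10668588811559 F [-1.2058  0.1135  0.4055] w -6.309095704267983e-05
{'skew_deg': np.float64(-0.14637080834727306), 'corner': array([ -0.3741, 109.4603]), 'tail': array([ -0.118 , 209.6834]), 'len': np.float64(100.22340872683446), 'z': np.float64(0.06256115892659696), 'n': 28958}
{'skew_deg': np.float64(-0.4526382767746263), 'corner': array([-5.8012,  2.6797]), 'tail': array([ -4.1727, 208.8119]), 'len': np.float64(206.13860322878193), 'z': np.float64(0.061478514314372686), 'n': 1339}
```

View pics/v6.png

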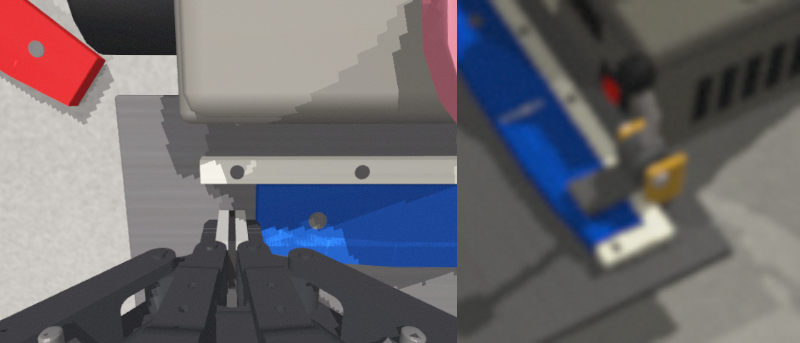

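Emit:
send_rows(rows=".0009 -.0004 0 0;.0009 -.0004 0 0;0 0 0 0")

```text
t: 21.15
position: [0.4719, 0.0403, 0.0524]
tcp_rot: [3.141, 0.003, -0.391]
force: [-4.8, 3.1, 3.2]
gripper_width: -0.0003
```

Emit:
send_rows(rows=".0009 -.0004 0 0;0 0 0 0")

```text
t: 21.4
position: [0.472, 0.0403, 0.0524]
tcp_rot: [3.141, 0.004, -0.391]
force: [-7.0, 4.1, 5.2]
gripper_width: -0.0001
```

Emit:
send_rows(rows="-.005 .002 0 0;-.009 .004 0 0;0 0 .03 0;0 0 .03 0;.01 -.02 .015 0;.02 -.024 0 0;.02 -.02 0 0;.02 -.02 0 0;.02 -.016 0 0;.011 0 0 0")

```text
t: 22.65
position: [0.562, -0.0557, 0.1276]
tcp_rot: [3.141, -0.001, -0.393]
force: [-0.7, -0.1, 0.4]
gripper_width: -0.0
```

Emit:
send_rows(rows="0 0 0 0;0 0 0 0;0 0 -.03 0;0 0 -.03 0;0 0 -.02 0;0 0 -.005 0;0 0 0 0", gripper=0)

```text
t: 23.52
position: [0.561, -0.0543, 0.0429]
tcp_rot: [3.142, 0.0, -0.391]
force: [-0.5, -0.4, -0.4]
gripper_width: 0.0856
```

Emit:
send_rows(rows=".0015 .0037 -.001 0;.0015 .0037 0 0;.0015 .0037 0 0;.0015 .0037 0 0;.0012 .003 0 0;.0008 .002 0 0;0 0 0 0")

```text
t: 24.4
position: [0.5692, -0.0347, 0.0415]
tcp_rot: [3.142, 0.0, -0.391]
force: [0.3, -0.8, 0.3]
gripper_width: 0.0852
```

Emit:
send_rows(rows=".0004 .0009 0 0;.0004 .0009 0 0;.0004 .0009 0 0;0 0 0 0")

```text
t: 24.9
position: [0.5704, -0.0321, 0.0416]
tcp_rot: [-3.142, 0.0, -0.391]
force: [-0.0, -0.5, 0.3]
gripper_width: 0.0854
```

Emit:
send_rows(rows=".0004 .0009 0 0;.0004 .0009 0 0;.0004 .0009 0 0;.0002 .0005 0 0;0 0 0 0")

```text
t: 25.52
position: [0.571, -0.0305, 0.0416]
tcp_rot: [3.139, 0.001, -0.39]
force: [-2.9, -7.1, 1.7]
gripper_width: 0.0852
```

```bash
python3 - <<'E'
from fit import *
st()
c=cam("wrist"); print(template(to_s(cloud(c),C0,YAW),c["frame"])); cv2.imwrite("pics/w7.png",c["frame"])
E
```

```text
t 25.52 tcp_s mm [-54.2023 103.6601  41.5757] yaw_rel -90.06136959433718 F [-2.9292 -7.0533  1.707 ] w 0.08521922678750728
{'skew_deg': np.float64(-0.10296266576163415), 'corner': array([-0.7782,  6.6025]), 'tail': array([ -0.4243, 203.5463]), 'len': np.float64(196.94414573743808), 'z': np.float64(0.06255150683237803), 'n': 71135}
```

View pics/w7.png

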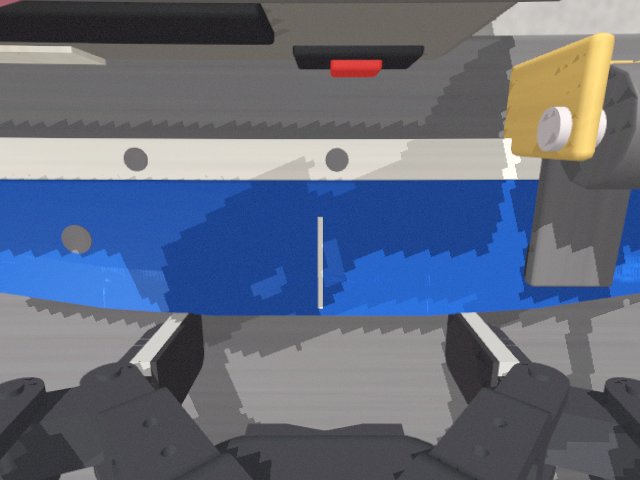

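Emit:
send_rows(rows="-.003 -.0075 0 0;-.0046 -.011 0 0;0 0 .03 0;0 0 .05 0;0 0 .05 0;.015 .002 .05 0;.02 .002 .04 0;.02 .002 .01 0;.017 .0015 0 0;0 0 0 0")

```text
t: 26.82
position: [0.6366, -0.0402, 0.2711]
tcp_rot: [-3.141, 0.0, -0.391]
force: [0.4, -0.5, 0.3]
gripper_width: 0.0854
```

```bash
python3 - <<'E'
from fit import *
st(); out=[]
c=cam("wrist"); W=cloud(c); S=to_s(W,C0,YAW); print(template(S,c["frame"])); out.append(c["frame"])
for k in ["cam_ball","corner","template_corner"]:
    for r in env.landmark_of(k,"wrist")[:2]: 
        print(k,round(r["confidence"],2),r["at"],to_s(pt(c,r["at"]).reshape(1,1,3),C0,YAW)*1e3, to_s(pt(c,r["at"],h=.05).reshape(1,1,3),C0,YAW)[0,0,:2]*1e3)
m=(S[...,2]>.155)&(S[...,2]<.20)&(abs(S[...,0])<.06)&(abs(S[...,1]-.03)<.03); P=S[m]
from scipy.optimize import least_squares
r=least_squares(lambda q:np.linalg.norm(P-q,axis=1)-.012,np.r_[P.mean(0)-[0,0,.008]],loss="soft_l1",f_scale=.001); print("ball",r.x*1e3,len(P),r.cost)
cv2.imwrite("pics/w8.png",c["frame"])
E
```

```text
t 26.82 tcp_s mm [-38.3336  39.3248 271.0873] yaw_rel -90.09748381384652 F [ 0.3957 -0.5159  0.3476] w 0.0854414300387889
{'skew_deg': np.float64(-0.6615074103083546), 'corner': array([-2.5535,  1.4251]), 'tail': array([ -0.1676, 208.0722]), 'len': np.float64(206.6608716197727), 'z': np.float64(0.06252424842106083), 'n': 9694}
cam_ball 0.67 [340.3, 188.0] [[[  1.8533  30.3444 186.7546]]] [-13.431   25.0238]
corner 0.65 [368.7, 173.7] [[[ 0.0266  1.1184 61.4816]]] [-0.8604 -0.1208]
template_corner 0.65 [368.0, 172.0] [[[ 1.4109  1.676  60.6974]]] [0.6282 0.5408]
ball [  1.4869  29.8018 174.4558] 1300 0.0001224569213217218
```

View pics/w8.png

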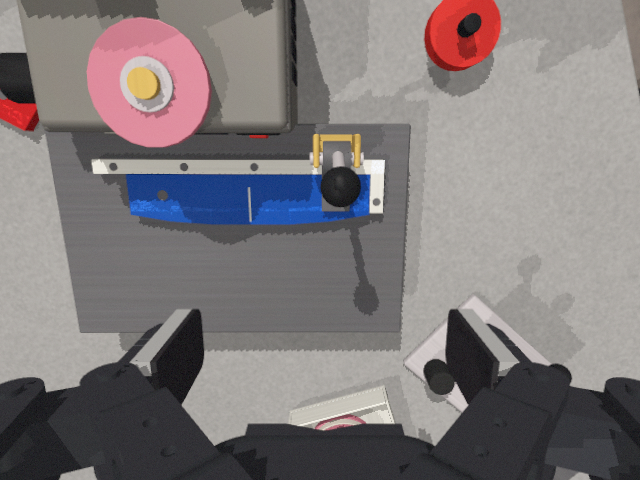

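Emit:
send_rows(rows=".0079 .0111 0 0;.0079 .0111 0 0;.0079 .0111 -.01 0;0 0 -.03 0;0 0 -.03 0;0 0 -.025 0;0 0 -.015 0;0 0 -.005 0;0 0 0 0")

```text
t: 28.15
position: [0.6602, -0.0065, 0.1569]
tcp_rot: [-3.141, -0.0, -0.391]
force: [-0.8, 0.4, -0.5]
gripper_width: 0.0857
```

```bash
python3 - <<'E'
from fit import *
st()
a=np.r_[np.linspace(1.29,0,15)]; x=14-90*np.cos(a)+13*np.sin(a); z=84+90*np.sin(a)+13*np.cos(a)
for i in range(14): 
    dx=(x[i+1]-x[i])/1e3; print("%.2f  %.4f %.4f %.4f 0;"%(a[i+1],dx*np.cos(YAW),dx*np.sin(YAW),(z[i+1]-z[i])/1e3))
print(x[0],z[0],x[-1],z[-1])
E
```

```text
t 28.15 tcp_s mm [  1.826   30.2373 156.8729] yaw_rel -90.09596487433915 F [-0.7666  0.4423 -0.5447] w 0.08569222001098695
1.20  -0.0031 -0.0076 -0.0015 0;
1.11  -0.0031 -0.0075 -0.0023 0;
1.01  -0.0030 -0.0072 -0.0030 0;
0.92  -0.0028 -0.0069 -0.0037 0;
0.83  -0.0027 -0.0066 -0.0044 0;
0.74  -0.0025 -0.0062 -0.0050 0;
0.65  -0.0024 -0.0057 -0.0056 0;
0.55  -0.0021 -0.0052 -0.0062 0;
0.46  -0.0019 -0.0047 -0.0067 0;
0.37  -0.0017 -0.0041 -0.0071 0;
0.28  -0.0014 -0.0035 -0.0075 0;
0.18  -0.0012 -0.0028 -0.0078 0;
0.09  -0.0009 -0.0022 -0.0080 0;
0.00  -0.0006 -0.0015 -0.0082 0;
1.5499770795887624 174.07772715428177 -76.0 97.0
```

Emit:
send_rows(rows="0 0 0 0;0 0 0 0;0 0 0 0;0 0 0 0;0 0 0 0;0 0 0 0", gripper=1)

```text
t: 28.9
position: [0.6604, -0.0069, 0.1574]
tcp_rot: [-3.141, -0.002, -0.391]
force: [0.3, -0.7, 5.4]
gripper_width: 0.0204
```

Emit:
send_rows(rows="-.0031 -.0076 -.0015 0;-.0031 -.0075 -.0023 0;-.003 -.0072 -.003 0;-.0028 -.0069 -.0037 0;0 0 0 0")

```text
t: 29.52
position: [0.6475, -0.038, 0.1472]
tcp_rot: [3.14, -0.001, -0.393]
force: [-1.7, -4.8, 8.6]
gripper_width: 0.021
```

Emit:
send_rows(rows="-.0027 -.0066 -.0044 0;-.0025 -.0062 -.005 0;-.0024 -.0057 -.0056 0;-.0021 -.0052 -.0062 0;-.0019 -.0047 -.0067 0;0 0 0 0")

```text
t: 30.28
position: [0.6355, -0.0643, 0.117]
tcp_rot: [3.141, 0.002, -0.391]
force: [0.2, 0.0, -0.2]
gripper_width: 0.0003
```

Emit:
send_rows(rows="-.0017 -.0041 -.0071 0;-.0014 -.0035 -.0075 0;-.0012 -.0028 -.0078 0;0 0 0 0")

```text
t: 30.78
position: [0.6313, -0.0748, 0.0948]
tcp_rot: [3.141, 0.002, -0.391]
force: [0.5, -0.3, 0.5]
gripper_width: -0.0004
```

```bash
cat > look.py <<'E'
from fit import *
import sys
from scipy.optimize import least_squares
st()
c=cam("wrist"); d=cam("side"); S=to_s(cloud(d),C0,YAW); H=cv2.cvtColor(d["frame"],cv2.COLOR_BGR2HSV)
for n,k in (("wrist",c),("side",d),("scene",cam("scene"))):
    for r in env.landmark_of("cam_ball",n)[:2]: print(n,round(r["confidence"],2),np.round(r["at"]),to_s(pt(k,r["at"]).reshape(1,1,3),C0,YAW)*1e3)
q=proj(d,[[.65,-.02,.1]])[0].astype(int); b=cv2.resize(d["frame"][q[1]-60:q[1]+60,q[0]-60:q[0]+60],(480,480))
cv2.imwrite(sys.argv[1],cv2.resize(np.hstack([c["frame"],b]),(800,343)))
E
python3 look.py pics/v9.png
```

```text
t 30.77 tcp_s mm [-72.276   31.1398  94.7962] yaw_rel -90.12650169256398 F [ 0.4873 -0.3468  0.5232] w -0.00039303421501107373
wrist 0.9 [329. 229.] [[[-19.25    30.2897 179.3352]]]
side 0.31 [286. 181.] [[[118.0183 196.4044 125.4321]]]
scene 0.65 [376. 223.] [[[ 13.5633  23.7307 100.401 ]]]
scene 0.63 [358. 208.] [[[-30.8575  27.3179 178.3276]]]
```

View pics/v9.png

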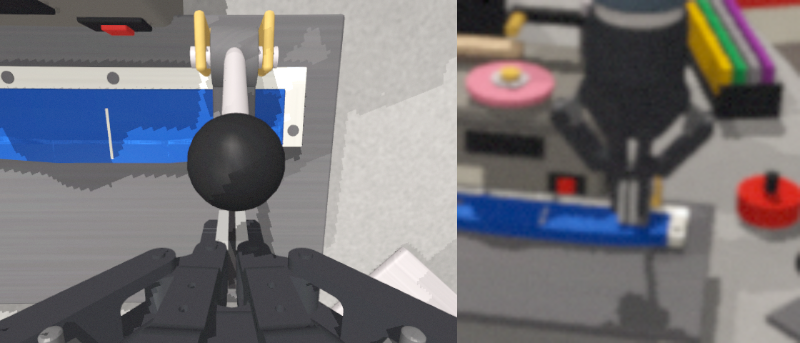

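The pads slid off the ball. The ball now stands at about a ≈ 1.0 rad (ball at (237,160) in the wrist view), clear of the fingers, and the template is still flush. I'll back off, rise, and push the ball down from above with shut fingers along its arc.

Emit:
send_rows(rows="-.0076 -.0185 0 0;-.0076 -.0185 0 0;0 0 .05 0;0 0 .05 0;0 0 .015 0;.0084 .02 0 0;.0084 .02 0 0;.0084 .02 0 0;.0083 .0195 0 0;0 0 0 0", gripper=1)

```text
t: 32.33
position: [0.6507, -0.0297, 0.21]
tcp_rot: [-3.142, 0.001, -0.388]
force: [0.0, -0.7, 0.4]
gripper_width: 0.0
```

```bash
python3 - <<'E'
from fit import *
st()
a=np.linspace(1.0,0,11); x=14-90*np.cos(a)+13*np.sin(a); z=84+90*np.sin(a)+13*np.cos(a)+12
for i in range(10): 
    dx=(x[i+1]-x[i])/1e3; print("%.2f  %.4f %.4f %.4f 0;"%(a[i+1],dx*np.cos(YAW),dx*np.sin(YAW),(z[i+1]-z[i])/1e3),x[i+1],z[i+1])
E
```

```text
t 32.33 tcp_s mm [-23.1712  30.2753 209.9818] yaw_rel -89.9204920301605 F [ 0.0363 -0.745   0.4114] w 1.2032524813251685e-05
0.90  -0.0031 -0.0075 -0.0042 0; -31.76164731920251 174.58035145399214
0.80  -0.0029 -0.0070 -0.0050 0; -39.377974659551086 169.6192354024702
0.70  -0.0027 -0.0066 -0.0057 0; -46.46096692151397 163.92254028609054
0.60  -0.0025 -0.0060 -0.0064 0; -52.939853187735594 157.547185599379
0.50  -0.0022 -0.0054 -0.0070 0; -58.74989856827891 150.5568717789531
0.40  -0.0019 -0.0047 -0.0075 0; -63.833051010247196 143.02144372981604
0.30  -0.0016 -0.0040 -0.0080 0; -68.13852133470712 135.01619295815345
0.20  -0.0013 -0.0032 -0.0084 0; -71.62329070537595 126.62110528349164
0.10  -0.0010 -0.0024 -0.0087 0; -74.25254045861357 117.92006164682887
0.00  -0.0007 -0.0016 -0.0089 0; -76.0 109.0
```

Emit:
send_rows(rows="-.0015 -.0037 -.015 0;0 0 -.01 0;0 0 -.005 0;0 0 -.003 0;0 0 0 0")

```text
t: 32.95
position: [0.648, -0.0369, 0.1791]
tcp_rot: [3.14, 0.0, -0.392]
force: [-5.3, -1.1, 6.4]
gripper_width: 0.0
```

Emit:
send_rows(rows="-.0031 -.0075 -.0042 0;-.0029 -.007 -.005 0;-.0027 -.0066 -.0057 0;-.0025 -.006 -.0064 0;0 0 0 0")

```text
t: 33.58
position: [0.636, -0.0669, 0.1581]
tcp_rot: [3.136, -0.0, -0.393]
force: [-8.0, -8.3, 10.0]
gripper_width: 0.0001
```

```bash
python3 look.py pics/v10.png
```

```text
t 33.58 tcp_s mm [-63.1953  29.7075 158.1426] yaw_rel -90.19613371547565 F [-8.0015 -8.3104 10.0002] w 9.149230030198547e-05
wrist 0.86 [324. 279.] [[[-46.8907  29.7665 160.148 ]]]
side 0.6 [343. 206.] [[[-73.3191  29.8484 168.5232]]]
scene 0.81 [350. 219.] [[[-75.1375 -13.7107 225.1854]]]
```

View pics/v10.png

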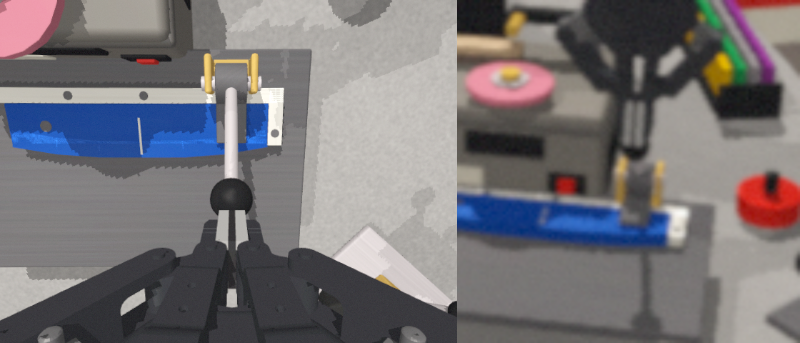

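Emit:
send_rows(rows="0 0 .012 0;.0027 .0065 .002 0;.003 .007 0 0;0 0 -.006 0;0 0 -.006 0;0 0 0 0")

```text
t: 34.62
position: [0.643, -0.0496, 0.1577]
tcp_rot: [3.141, 0.001, -0.391]
force: [0.0, 0.4, 0.5]
gripper_width: 0.0001
```

Emit:
send_rows(rows="-.0015 -.0037 -.003 0;-.0008 -.0018 -.006 0;-.0015 -.0037 -.007 0;-.0015 -.0037 -.0075 0;0 0 0 0")

```text
t: 35.25
position: [0.6372, -0.0623, 0.1337]
tcp_rot: [-3.141, 0.002, -0.392]
force: [0.6, 0.6, -0.2]
gripper_width: 0.0001
```

```bash
cat > ball.py <<'E'
from fit import *
from scipy.optimize import least_squares
st()
for n in ("wrist","side","scene"):
    c=cam(n); S=to_s(cloud(c),C0,YAW); V=cv2.cvtColor(c["frame"],cv2.COLOR_BGR2HSV)
    for r in env.landmark_of("cam_ball",n)[:1]: print(n,"lm",round(r["confidence"],2),np.round(r["at"]),to_s(pt(c,r["at"]).reshape(1,1,3),C0,YAW)*1e3)
    for r in env.silhouettes("cam_ball",n)[:1]: 
        P=S[r["pixels"]]; print(n,"sil",round(r["confidence"],2),r["extent"],len(P),np.nanquantile(P*1e3,[.05,.5,.95],axis=0).tolist())
    # fit the lever angle: dark points near the ball circle, y 30+-14
    m=(abs(S[...,1]-.03)<.014)&(S[...,0]<.02)&(S[...,0]>-.095)&(S[...,2]>.08)&(V[...,2]<110); P=S[m]
    best=[]
    for a in np.arange(0,1.41,.02):
        b=np.array([14-90*np.cos(a)+13*np.sin(a),30,84+90*np.sin(a)+13*np.cos(a)])/1e3
        best.append(((abs(np.linalg.norm(P-b,axis=1)-.012)<.0015).sum(),round(a,2)))
    print(n,"angle votes",sorted(best)[::-1][:4])
E
python3 ball.py
```

```text
t 35.25 tcp_s mm [-58.5337  30.3291 133.66  ] yaw_rel -90.13911617230205 F [ 0.5731  0.6011 -0.2079] w 5.1360901792187226e-05
wrist sil 0.69 [299.6, 92.7, 354.2, 297.7] 5883 [[-47.83171818315439, 20.716455026879807, 90.83514239794043], [3.3163120068113363, 30.01286657884861, 98.49783185708618], [24.694482024277665, 38.806480964487804, 119.31212453809748]]
wrist angle votes [(np.int64(534), np.float64(0.7)), (np.int64(533), np.float64(0.72)), (np.int64(512), np.float64(0.68)), (np.int64(481), np.float64(0.66))]
side lm 0.52 [341. 221.] [[[-71.9181  33.6103 131.8259]]]
side sil 0.59 [336.0, 213.9, 353.1, 233.7] 146 [[-81.398076573627, 19.460261631021122, 65.56137768385338], [-74.18744617350237, 26.805758446587664, 119.26812425843173], [10.423979458317465, 40.01380774347789, 130.53972563453001]]
side angle votes [(np.int64(65), np.float64(0.26)), (np.int64(54), np.float64(0.28)), (np.int64(53), np.float64(0.24)), (np.int64(40), np.float64(0.22))]
scene lm 0.79 [337. 229.] [[[-73.607   30.3149 130.5722]]]
scene sil 0.63 [332.8, 218.2, 382.1, 239.6] 347 [[-77.67290532687647, 17.503025542403368, 81.11942551692893], [-11.056587109124699, 25.82727791965419, 103.64614387538748], [21.759446184863364, 37.580048085700255, 132.75281303565774]]
scene angle votes [(np.int64(64), np.float64(0.28)), (np.int64(58), np.float64(0.3)), (np.int64(58), np.float64(0.26)), (np.int64(50), np.float64(0.32))]
```

Emit:
send_rows(rows="0 0 .005 0;-.0025 -.006 0 0;-.0025 -.006 -.004 0;-.0004 -.0008 -.006 0;-.0004 -.0008 -.007 0;-.0004 -.0008 -.006 0;0 0 0 0")

```text
t: 36.58
position: [0.6313, -0.0764, 0.116]
tcp_rot: [-3.141, 0.002, -0.391]
force: [0.3, -0.1, 1.0]
gripper_width: -0.0002
```

Emit:
send_rows(rows="-.0003 -.0007 -.003 0;-.0003 -.0007 -.003 0;0 0 -.002 0;0 0 0 0")

```text
t: 37.08
position: [0.6311, -0.0782, 0.109]
tcp_rot: [3.142, 0.0, -0.391]
force: [-0.6, -1.0, 0.5]
gripper_width: -0.0
```

Emit:
send_rows(rows="0 0 -.001 0;0 0 -.001 0;0 0 -.001 0;0 0 0 0")

```text
t: 37.58
position: [0.6314, -0.0783, 0.1082]
tcp_rot: [3.141, -0.002, -0.391]
force: [-4.7, 0.6, 12.3]
gripper_width: 0.0001
```

```bash
python3 ball.py
```

```text
t 37.58 tcp_s mm [-75.5118  29.6604 108.2143] yaw_rel -90.08934141285435 F [-4.68    0.6393 12.2879] w 5.0544474623560745e-05
wrist sil 0.55 [0.0, 0.2, 472.9, 405.0] 127075 [[-125.98709577873382, -24.89420067459362, 49.57982094092651], [-46.355502517985585, 79.90075897364164, 50.88790745023169], [35.18001488847057, 184.08238840259577, 97.29124025166868]]
wrist angle votes [(np.int64(665), np.float64(0.0)), (np.int64(631), np.float64(0.02)), (np.int64(578), np.float64(0.36)), (np.int64(566), np.float64(0.34))]
side lm 0.64 [398. 396.] [[[-446.8365 -107.3431   33.4899]]]
side angle votes [(np.int64(40), np.float64(0.0)), (np.int64(35), np.float64(0.02)), (np.int64(30), np.float64(0.04)), (np.int64(29), np.float64(0.06))]
scene lm 0.69 [334. 239.] [[[-83.7808  22.8357 112.6282]]]
scene sil 0.67 [329.1, 216.7, 382.6, 247.2] 284 [[-85.42797404366993, 17.88407180123366, 69.99691327859354], [3.775789803004947, 25.6243042199957, 94.91392744594063], [22.89461384867639, 42.82663801901759, 103.99225354452699]]
scene angle votes [(np.int64(46), np.float64(0.02)), (np.int64(46), np.float64(0.0)), (np.int64(37), np.float64(0.06)), (np.int64(36), np.float64(0.04))]
```

Emit:
send_rows(rows="0 0 -.0015 0;0 0 -.0015 0;0 0 0 0;0 0 0 0")

```text
t: 38.52
position: [0.6316, -0.0784, 0.1076]
tcp_rot: [3.141, -0.003, -0.391]
force: [-10.2, 0.3, 26.1]
gripper_width: 0.0004
```

Emit:
send_rows(rows="0 0 .01 0;0 0 .03 0;0 0 .05 0;0 0 .05 0;0 0 .04 0;0 0 .01 0;0 0 0 0")

```text
t: 39.4
position: [0.6312, -0.0781, 0.2926]
tcp_rot: [-3.141, -0.0, -0.391]
force: [0.5, -0.0, 0.3]
gripper_width: 0.0002
```

```bash
python3 ball.py | grep -v sil; python3 - <<'E'
from fit import *
out=[]
c=cam("wrist"); print(template(to_s(cloud(c),C0,YAW),c["frame"])); out.append(c["frame"])
d=cam("side"); b=cv2.resize(d["frame"][170:430,180:420],(480,480)); out.append(b)
cv2.imwrite("pics/v12.png",cv2.resize(np.hstack(out),(800,343)))
E
```

```text
t 39.4 tcp_s mm [-75.3369  29.9136 292.6436] yaw_rel -90.09810641977859 F [ 0.5158 -0.03    0.3431] w 0.00020448831476414236
wrist lm 0.77 [326. 221.] [[[-73.4798  28.3704 108.9736]]]
wrist angle votes [(np.int64(586), np.float64(0.0)), (np.int64(510), np.float64(0.02)), (np.int64(187), np.float64(0.04)), (np.int64(159), np.float64(0.22))]
side lm 0.7 [339. 235.] [[[-84.6033  34.2305 103.7257]]]
side angle votes [(np.int64(49), np.float64(0.0)), (np.int64(38), np.float64(0.02)), (np.int64(33), np.float64(0.04)), (np.int64(29), np.float64(0.06))]
scene lm 0.73 [332. 239.] [[[-84.8419  29.1169 104.3121]]]
scene angle votes [(np.int64(80), np.float64(0.0)), (np.int64(66), np.float64(0.02)), (np.int64(49), np.float64(0.04)), (np.int64(40), np.float64(0.06))]
{'skew_deg': np.float64(-0.13581578248433093), 'corner': array([-1.2339,  1.4679]), 'tail': array([ -0.7431, 208.4981]), 'len': np.float64(207.03079964477806), 'z': np.float64(0.06257364335816303), 'n': 9702}
```

View pics/v12.png

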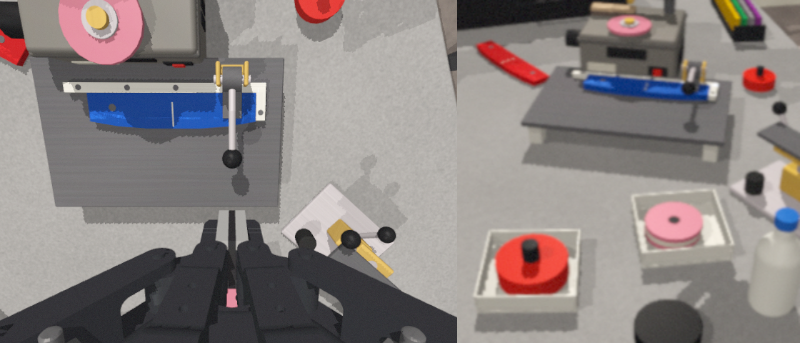

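```bash
python3 -c "
from h import *
print(env.close_job())"
```

```text
the job is handed in; nothing more can be done
None
```

The job is handed in at about 40 s of the 72 s. The cap is in the tray, the template is seated, and the cam lever is fully down.

- **Cap:** I lifted the 88 mm cap off the wheel by its knob and set it down in the empty tray. It made contact at about 5 N before I released it, and the last side picture shows it upright, knob up.
- **Template:** I slid it along the plate with two open fingers to square it on the fence, then pushed its tail end to the stop. I then pressed it on the fence again before clamping. Both contacts showed as a force rise with no further movement.
- **Template check:** the last wrist fit gives a skew of about -0.1° and an edge within about 1 mm of the fence. The template's ends came out 1.5 mm inside their true places, because the fit reads the 210 mm bar as 207 mm. That agrees with it being on the stop, but only to about 1 mm.
- **Lever:** all three cameras read the lever angle as 0.0 rad, and the ball was held down at 26 N before I withdrew.

Some things did not go cleanly:
- My first grip on the ball slipped off at about 1.0 rad, so I pushed it down from above with shut fingers, re-placing them twice on the way.
- One template fit with the lever in view read -0.66°, and the scene camera put the template 4–6 mm from the fence. The close wrist views contradict both, so I went with those.
- I checked the other objects only by eye in the last pictures. Those in view looked undisturbed.

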